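# Load capsules with sprung tongs and dump them from the hopper

### The job

All the steel capsules standing deep in the slots of the metal block must be handed over together. Use the sprung tongs, never the gripper itself, to take every capsule out of its slot and put it into the drop-bottom hopper while its floor is still latched shut; once all are in, stand the tongs back upright in their holder and, with the white tray pushed under the hopper, pull the latch so that the floor drops open and dumps them all into the tray. Then draw the tray by its handle right out from under the hopper with all the capsules in it, and leave the things lying round about where they are.

Things in the scene. Friction and masses are not known exactly. Their poses are not given: they have to be found in the camera images.
- block: fixed aluminium block 135 x 66 x 95 mm; origin under its centre, on the desk; z up. Four slots open at its top, in a row along x, centres x = -48, -16, +16, +48 mm (y = 0); each 46 mm long (y), 25 mm wide (x), 85 mm deep (floor 10 mm above the desk); its lowest 22 mm is only 23 mm long and centres the capsule. A tall computer stands close beyond it
- capsule_0: a sealed plain steel capsule: cylinder 20 mm across, 60 mm long, 50 g; origin at mid-length, z along it. If present it starts standing in a slot of the block, its foot 10 mm and its top 70 mm above the desk, i.e. 25 mm below the block's top; there is at most one to a slot
- capsule_1: a sealed plain steel capsule: cylinder 20 mm across, 60 mm long, 50 g; origin at mid-length, z along it. If present it starts standing in a slot of the block, its foot 10 mm and its top 70 mm above the desk, i.e. 25 mm below the block's top; there is at most one to a slot
- capsule_2: a sealed plain steel capsule: cylinder 20 mm across, 60 mm long, 50 g; origin at mid-length, z along it. If present it starts standing in a slot of the block, its foot 10 mm and its top 70 mm above the desk, i.e. 25 mm below the block's top; there is at most one to a slot
- capsule_3: a sealed plain steel capsule: cylinder 20 mm across, 60 mm long, 50 g; origin at mid-length, z along it. If present it starts standing in a slot of the block, its foot 10 mm and its top 70 mm above the desk, i.e. 25 mm below the block's top; there is at most one to a slot
- tongs: loose upright steel tongs 126 mm tall, 90 g, held open by a spring, squeezed shut along their own y; at the start they stand in the holder. Origin midway between the jaw tips, z up. Jaws rubber lined, 14 mm wide (x), z = 0 to 22 mm, 34 mm apart when free; blades above them 12 mm wide, outer faces 44 mm apart when free. Both jaws move in parallel, as much as the pads
- tongs_pads (a point): point midway between the two black finger pads (100 mm above the tips) that are squeezed from outside; pads 20 mm wide (x), z = 80 to 126 mm, 54 mm over their outer faces when free, 40 mm when the jaws meet a 20 mm capsule, 34 mm at most shut. Takes 3 N at first, 6 N at the capsule; 25 N grips it well. Held at 46 to 49 mm the tongs stay in the hand, jaws open
- holder: fixed grey holder: base plate 70 x 100 mm, upright rectangular pocket 52 mm long (y) by 20 mm wide (x) inside, its floor 6 mm and its rim 66 mm above the desk; origin under its centre, z up. The tongs stand in it jaws down, tips on the pocket's floor, their y along the holder's y (either way round)
- hopper: fixed grey hopper on two side legs; origin on the desk under the middle of its box, z up. Legs at x = +-90 mm (inner faces +-87 mm, feet outside them); between them it is open under the box from both y sides. The box's floor, 118 mm up, is a flap hinged along the +y wall; its -y edge drops, and hangs about 43 mm above the desk when open
- hopper_mouth (a point): middle of the hopper's box at rim height, 163 mm above the desk; box open at the top, inside 100 mm (hopper x) by 80 mm (hopper y) and 45 mm deep, 4 mm walls; side flanges at rim height reach to x = +-93 mm
- hopper_floor (a joint): angle of the hopper's hinged floor, rad: 0 shut, 1.1 fully open; it falls by itself when the latch is drawn
- hopper_latch (a joint): travel of the latch, m: 0 holds the floor shut, 0.030 fully drawn; it slides toward the hopper's -x and frees the floor at about 0.020; stiff 1.5 N, stays where it is left
- latch_tab (a point): grip point on the latch's upright black tab, outside the hopper's -y wall (71 mm from its middle); the tab is 12 x 12 mm and stands from 140 to 184 mm above the desk, the point is 175 mm above it; moves with the latch
- tray: loose white open tray, outside 136 mm (x) by 130 mm (y), 34 mm high, 4 mm walls and floor, 0.35 kg; origin under the middle of its box, z up. A bar handle runs out along -y to y = -164 mm, 12 mm wide (x), z = 22 to 42 mm. It goes under the hopper from the hopper's -y side, with its axes along the hopper's; dragging it on the desk is easiest
- tray_handle (a point): grip point on the tray's handle, 140 mm from the tray's middle along its -y, 32 mm up
- tape_roll: roll of tape, bystander
- black_drive: black portable drive, bystander
- usb_stick: USB stick, bystander
- screwdriver: small screwdriver, bystander
- marker_a: marker pen, bystander
Things that resemble listed ones, but are neither listed nor needed, are in the scene too. Of the things shaped like the tongs, the steel one is meant.

How it is judged:
By the outcome, as a careful person would: the job done as asked, in the order asked, and still so for the second after the job is handed in, with the robot touching nothing.
Of capsule_0, capsule_1, capsule_2, capsule_3 only 2 to 3 are there at a start; the rules pass over those that are not, and their reading is None.
At some moment in a run one of tray may be knocked a few centimetres aside while the robot is not near it.
It also fails if it takes over 210 s, if anything falls off the work surface, if the arm or the gripper's body presses on something with over 40 N, if the wrist force passes 120 N, or if a joint passes its speed limit or range.

### The arm

A 7-joint arm with a two-finger parallel gripper is mounted at the origin on a cart in front of the work surface, level with it; the furniture and walls round the work are solid. World frame = base frame: x ahead of the robot, y to its left, z up, the work surface at z = 0. Lengths are in m, angles in rad, forces in N, time in s.
With the tool pointing down it reaches from about 0.4 to 0.85 m from the base axis. Payload 6.9 kg.
Tool frame: the origin (TCP) lies between the finger pads; the fingertips stand 19 mm ahead of it and the grasp point (between the pads) is the TCP; x points along the fingers, y is the direction in which the jaws open and shut, and the axes are right-handed (so a half turn about x gives the same grasp; the last joint's range is limited). The gripper opens to 85 mm and grips with 20 to 120 N. Pads are 22 mm wide; open, the fingers measure 114 mm over their backs; the gripper's body (76 mm by 85 mm) begins 54 mm behind the grasp point. The pads swing forward as they close: fully open they stand 13 mm farther back than shut.
Start: joints at [1.28, 0.507, -0.238, 1.5, 0.126, 1.149, -0.155], TCP at [0.242, -0.576, 0.25] pointing down, gripper open.
Joint ranges: [-3.08, 3.08], [-0.24, 2.05], [-1.43, 1.35], [0, 2.5], [-1.52, 4.66], [0.17, 1.96], [-2.89, 2.89]. Speed limits (rad/s): [2.39, 2.39, 3.14, 3.14, 3.14, 3.14, 3.14].

### API

Orientations are given as a rotation vector (axis times angle).
In Python, from workcell import robot gives the robot as it stands.
- The arm moves only by the tool step_arm, never from a script. Its argument "targets" is a list that holds one entry, the list of rows, each a list of 5 numbers: the shift along the tool's x, y, z scaled (see below), then the turn about the tool's x scaled (see below), then the finger opening in mm, from 0 to 85.4. In form: [[[dx, dy, dz, roll, claw], ...]]. A call has 1 to 12 rows; each row shifts and turns the commanded pose from where the row before left it, along the tool's axes as they then stand; what a row does not reach is not made up. The controller multiplies each number of a shift by 150 mm and each number of a turn by 180 degrees. A row lasts 1/8 s, in which the tool goes at most 62.5 mm and 10.7 degrees, less where a joint would pass 70% of its speed; a pose out of reach is approached as far as the arm can. A call with a number of a shift or a turn outside -1 to 1 is refused whole. A call with a gripper value outside its range is refused whole. The fingers move at their own pace and stop on an object; "newtons" is the grip in N (left out, the last holds). Time passes only in rows, so rows that do not move let the fingers close. It gives the time, the measured TCP pose, the force and the opening at its end, in the units of the state.
- robot.observe(): the state, without advancing time (a new reading comes with each control period).
- robot.snapshot(name): name is "scene" or "top" or "wrist"; returns a dict with "img" (384x512x3 uint8, blue, green, red), "fx", "fy", "cx", "cy" (pixels), "xyz" and "rotation" of the camera in the world. Camera axes: x right, y down, z forward; pixel columns grow to the right and rows downward; lengths in m; the calibration is good to about 2 mm. A picture is of the moment at which its call begins. There is no depth.
- robot.job_done(): hands the job in, once; it reports no verdict.
The state is a dict: "clock": time; "joints": joint angles; "qvel": joint speeds; "joint_efforts": joint torques, N m; "position": TCP position; "orientation": TCP orientation; "wrist_force": force on the tool from outside, world axes, zero at the start; "wrist_torque": the same for the moment, N m; "opening": opening from 0.0 (shut) to 1.0 (fully open).
Only numpy, scipy, OpenCV 4.12 (cv2) and the standard library are available. Lean on these libraries where they do the work, as an engineer would, in place of code of your own. Each camera call takes 0.05 s, during which the arm holds its last target. There are 200 camera calls.

## Working session

There is one attempt and no reset: what is moved stays moved. The work goes in short steps, Python scripts to look and compute and a tool call to move; the robot and the scene stay as the last step left them, time stands still between calls to the robot, and variables do not carry over. Pictures are saved under pics/ and viewed, about 12 in all and at most 16, crops included, and the job is handed in when it is done.

Besides the shell and the picture viewer there is one more tool, called after "Call:" in YAML: its name, and indented under it one key for each argument. step_arm: Moves the arm, as the interface text tells. Its arguments: {"type":"object","properties":{"targets":{"type":"array","items":{"type":"array","items":{"type":"array","items":{"type":"number"}}}},"newtons":{"type":"number"}},"required":["targets"]}

```bash
mkdir -p pics; ls
cat > h.py <<'E'
from workcell import robot
import numpy as np, cv2
from scipy.spatial.transform import Rotation as R
def snap(n,f,crop=None,scale=1):
    s=robot.snapshot(n); im=s["img"]; np.save(f"pics/{f}.npy",im)
    import pickle; pickle.dump({k:s[k] for k in s if k!="img"},open(f"pics/{f}.pkl","wb"))
    if crop: im=im[crop[1]:crop[3],crop[0]:crop[2]]
    cv2.imwrite(f"pics/{f}.png",cv2.resize(im,None,fx=scale,fy=scale,interpolation=cv2.INTER_CUBIC)); return s
def load(f):
    import pickle; return pickle.load(open(f"pics/{f}.pkl","rb"))
def rot(s):
    r=np.array(s["rotation"]); return r if r.shape==(3,3) else R.from_rotvec(r).as_matrix()
def ray(s,u,v,z):
    d=rot(s)@np.array([(u-s["cx"])/s["fx"],(v-s["cy"])/s["fy"],1]); c=np.array(s["xyz"])
    return (c+d*(z-c[2])/d[2])
def proj(s,p):
    q=rot(s).T@(np.array(p)-np.array(s["xyz"])); return np.array([s["fx"]*q[0]/q[2]+s["cx"],s["fy"]*q[1]/q[2]+s["cy"]])
def to_tool(dw):
    o=robot.observe(); return R.from_rotvec(o["orientation"]).as_matrix().T@np.array(dw)
E
python3 - <<'E'
from h import *
o=robot.observe(); print(o); print(R.from_rotvec(o["orientation"]).as_matrix().round(3))
a=snap("top","top0",None,1.56); b=snap("scene","scene0",None,1.56)
for s in(a,b): print({k:s[k] for k in s if k!="img"})
E
```

```text
pics
{'clock': 0.0, 'joints': array([ 1.27949787,  0.50832781, -0.23753039,  1.50116009,  0.12567906,
        1.14889055, -0.15480225]), 'qvel': array([ 0.00013751,  0.00135256,  0.00026415,  0.00060171,  0.0003021 ,
       -0.00167043,  0.00104903]), 'joint_efforts': array([ 8.15348649e-04, -6.20609379e+01, -2.18658932e+00, -2.49663323e+01,
        1.27101180e-02,  1.18563103e-02,  6.33000596e-06]), 'position': array([ 0.24129381, -0.5760222 ,  0.24942665]), 'orientation': array([ 2.00387035,  0.40475643, -2.00462418]), 'wrist_force': array([0.16146777, 0.13890457, 0.61101907]), 'wrist_torque': array([ 0.01370683, -0.04273636, -0.01296783]), 'opening': 0.9993033957574526}
[[-0.001  0.386 -0.922]
 [ 0.002 -0.922 -0.386]
 [-1.    -0.002  0.   ]]
{'fx': 384.97571536704737, 'fy': 384.97571536704737, 'cx': 252.38464768486244, 'cy': 188.45318374373338, 'xyz': array([0.32035908, 0.01571496, 1.24714313]), 'rotation': array([-2.07635934,  2.12770368, -0.23750674])}
{'fx': 347.8918255524534, 'fy': 347.8918255524534, 'cx': 253.18134867069293, 'cy': 191.86658004519904, 'xyz': array([-0.20400555,  0.43910422,  1.15279231]), 'rotation': array([-1.29128313,  2.32462925, -0.84121987])}
```

View pics/top0.png

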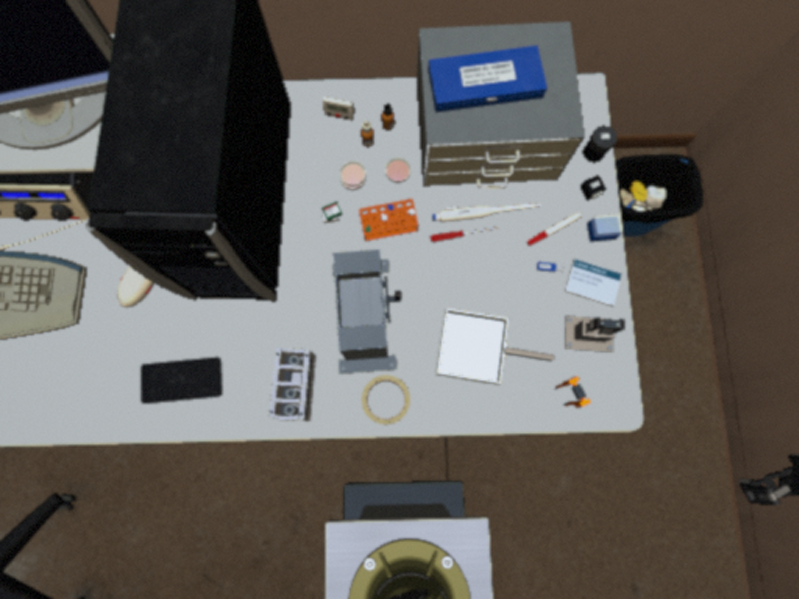

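View pics/scene0.png

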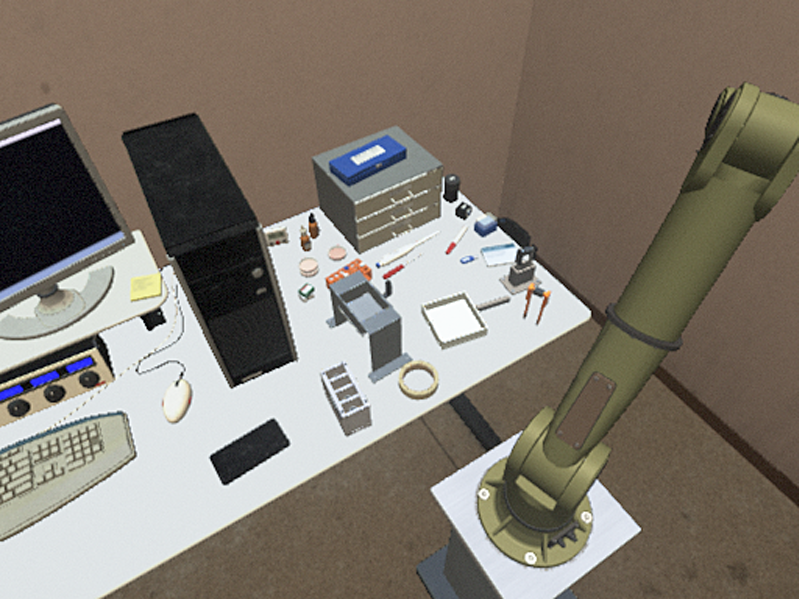

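The top view shows the block at about (290,384), hopper (362,312) with its latch on the right, tray (474,346) with its handle to the right, and holder with the steel tongs at (590,333). The orange tongs-like thing at (577,392) isn't the steel one.

Run:
```python
from h import *
im=np.load("pics/top0.npy")
cv2.imwrite("pics/c1.png",cv2.resize(im[150:280,165:290],None,fx=6,fy=6,interpolation=cv2.INTER_CUBIC)[:600*2][:780])
def crop(f,x0,y0,x1,y1,k): cv2.imwrite(f,cv2.resize(im[y0:y1,x0:x1],None,fx=k,fy=k,interpolation=cv2.INTER_CUBIC))
crop("pics/c1.png",165,155,265,275,5)
crop("pics/c2.png",270,190,420,270,5)
```

```text
(no output)
```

View pics/c1.png

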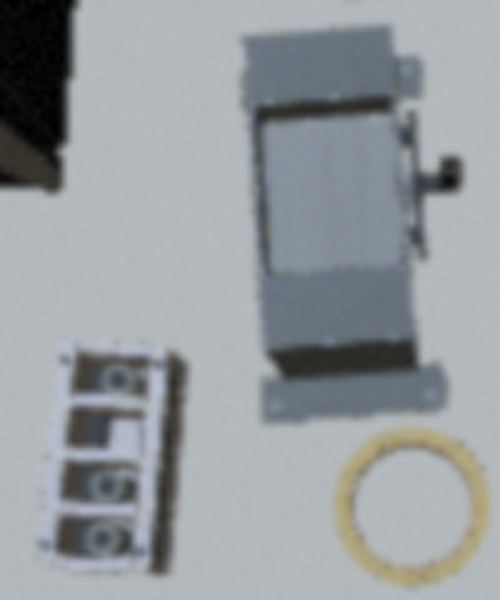

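View pics/c2.png

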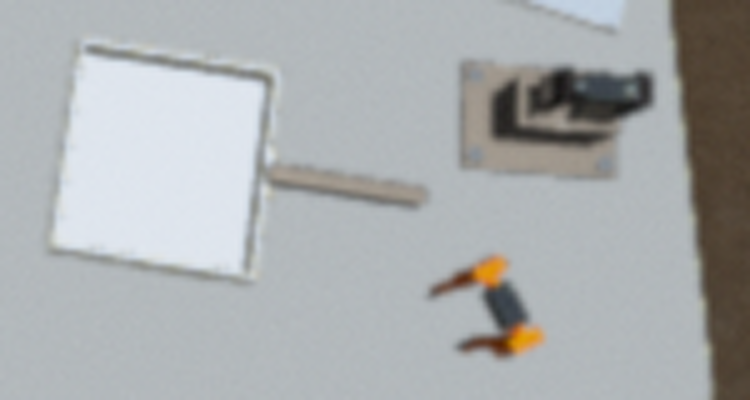

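```bash
cat > m.py <<'E'
from h import *
s=load("top0")
def quad(n,pts,off,z,k=5):
    P=np.array([ray(s,u/k+off[0],v/k+off[1],z)[:2] for u,v in pts]); c=P.mean(0)
    e=(P[1]-P[0]+P[2]-P[3])/2; f=(P[3]-P[0]+P[2]-P[1])/2
    print(n,c.round(4),"e",(np.linalg.norm(e)*1e3).round(1),np.degrees(np.arctan2(e[1],e[0])).round(1),"f",(np.linalg.norm(f)*1e3).round(1),np.degrees(np.arctan2(f[1],f[0])).round(1)); return P
o1=(165,155);o2=(270,190)
quad("block",[(65,345),(172,352),(160,570),(50,562)],o1,.095)
quad("hopper",[(245,37),(390,27),(413,342),(268,350)],o1,.163)
print("tab",ray(s,452/5+165,163/5+155,.184))
quad("tray",[(83,40),(275,70),(250,280),(50,250)],o2,.034)
print("handle end",ray(s,427/5+270,195/5+190,.042))
quad("holder base",[(460,60),(618,72),(615,178),(462,168)],o2,.005)
quad("tongs top",[(545,72),(652,72),(652,108),(545,108)],o2,.132)
print("caps",[ray(s,u/5+165,v/5+155,.07).round(4) for u,v in[(117,380),(107,486),(102,540)]])
E
python3 m.py
```

```text
block [0.4132 0.21  ] e 64.8 -95.3 f 128.1 177.2
hopper [0.5591 0.0755] e 83.7 -87.8 f 185.9 -176.6
tab [0.56613767 0.00432243 0.184     ]
tray [ 0.4861 -0.1449] e 125.1 -100.2 f 135.7 169.2
handle end [ 0.45809899 -0.30699961  0.042     ]
holder base [ 0.51   -0.3937] e 101.0 -95.5 f 70.7 174.2
tongs top [ 0.507  -0.3886] e 62.7 -91.4 f 21.5 174.1
caps [array([0.4613, 0.2116, 0.07  ]), array([0.3972, 0.2169, 0.07  ]), array([0.3652, 0.2194, 0.07  ])]
```

Call:
step_arm:
  targets:
    - [[0,0,0,0.052,85],[0,0,0,0.052,85],[0,0,0,0.052,85],[0,-0.172,-0.209,0,85],[0,-0.172,-0.209,0,85],[0,-0.172,-0.209,0,85],[0,-0.172,-0.209,0,85],[0,-0.172,-0.209,0,85],[0,-0.172,-0.209,0,85],[0,-0.172,-0.209,0,85],[0,-0.172,-0.209,0,85],[0,0,0,0,85]]

```text
clock: 1.6
position: [0.5138, -0.3904, 0.2495]
orientation: [-2.177, 0.091, 2.175]
wrist_force: [-0.2, -1.0, -0.4]
opening: 0.992
```

Run:
```python
from h import *
s=snap("wrist","w1",None,1.56); print(s["xyz"],rot(s).round(3)); o=robot.observe(); print(o["position"],R.from_rotvec(o["orientation"]).as_matrix().round(3))
for p in [(0.507,-.389,.132),(0.51,-.394,.066)]: print(proj(s,p)*1.56)
```

```text
[ 0.58527645 -0.39862787  0.37350866] [[-0.087 -0.955 -0.285]
 [-0.996  0.083  0.027]
 [-0.003  0.286 -0.958]]
[ 0.51167067 -0.3926254   0.24956566] [[-0.001 -0.09  -0.996]
 [ 0.001 -0.996  0.09 ]
 [-1.    -0.001  0.001]]
[394.6130594  306.97751842]
[401.91837066 274.97357725]
```

View pics/w1.png

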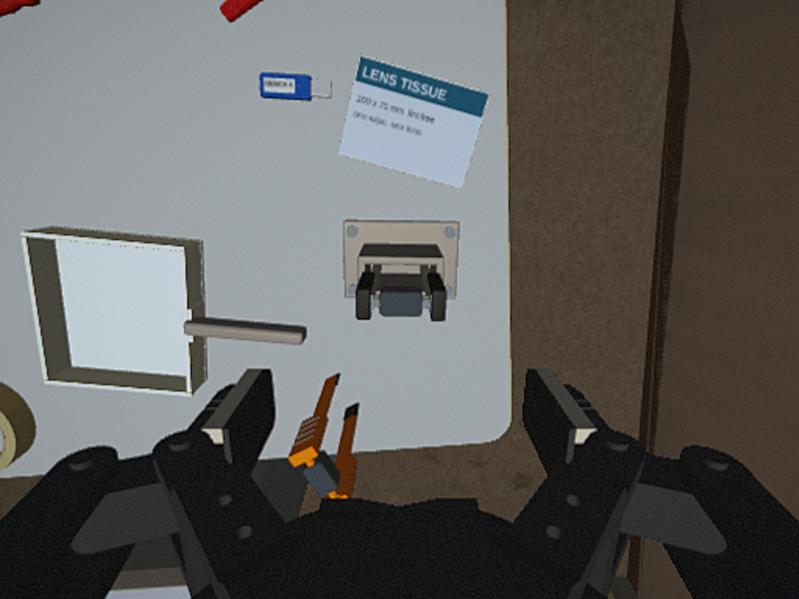

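The steel tongs' pad tops sit centred near (401,303), about 4 mm and 2 mm off my top-view estimate. The jaws are aligned with them, so I'll descend.

Call:
step_arm:
  targets:
    - [[0.2,0,0.013,0,85],[0.2,0,0,0,85],[0.2,0,0,0,85],[0.2,0,0,0,85],[0.156,0,0,0,85],[0,0,0,0,85],[0,0,0,0,47],[0,0,0,0,47],[0,0,0,0,47],[0,0,0,0,47],[0,0,0,0,47]]
  newtons: 25

```text
clock: 3.02
position: [0.5091, -0.3944, 0.108]
orientation: [-2.176, 0.102, 2.172]
wrist_force: [-0.9, 1.0, 5.8]
opening: 0.555
```

Call:
step_arm:
  targets:
    - [[-0.15,0,0,0,47],[-0.3,0,0,0,47],[-0.3,0,0,0,47],[-0.3,0,0,0,47],[-0.3,0,0,0,47],[0,0,0,0,47],[0,0,0,0,47]]

```text
clock: 3.9
position: [0.5081, -0.3939, 0.3085]
orientation: [-2.172, 0.101, 2.175]
wrist_force: [-0.1, 0.2, -1.1]
opening: 0.549
```

Call:
step_arm:
  targets:
    - [[0,-0.2,0.04,0,47],[0,-0.338,0.063,0,47],[0,-0.338,0.063,0,47],[0,-0.338,0.063,0,47],[0,-0.338,0.063,0,47],[0,-0.338,0.063,0,47],[0,-0.338,0.063,0,47],[0,-0.338,0.063,0,47],[0,-0.338,0.063,0,47],[0,-0.3,0.05,0,47],[0,-0.17,0.03,0,47],[0,0,0,0,47]]

```text
clock: 5.4
position: [0.4613, 0.1205, 0.308]
orientation: [-2.173, 0.097, 2.179]
wrist_force: [0.5, -0.3, -1.4]
opening: 0.555
```

Run:
```python
from h import *
s=snap("wrist","w2",None,1.56); o=robot.observe(); print(o["position"],R.from_rotvec(o["orientation"]).as_matrix().round(3),o["opening"]*85.4)
```

```text
[0.46169881 0.11862734 0.30804366] [[-0.003 -0.091 -0.996]
 [-0.001 -0.996  0.091]
 [-1.     0.001  0.003]] 47.19524302057412
```

View pics/w2.png

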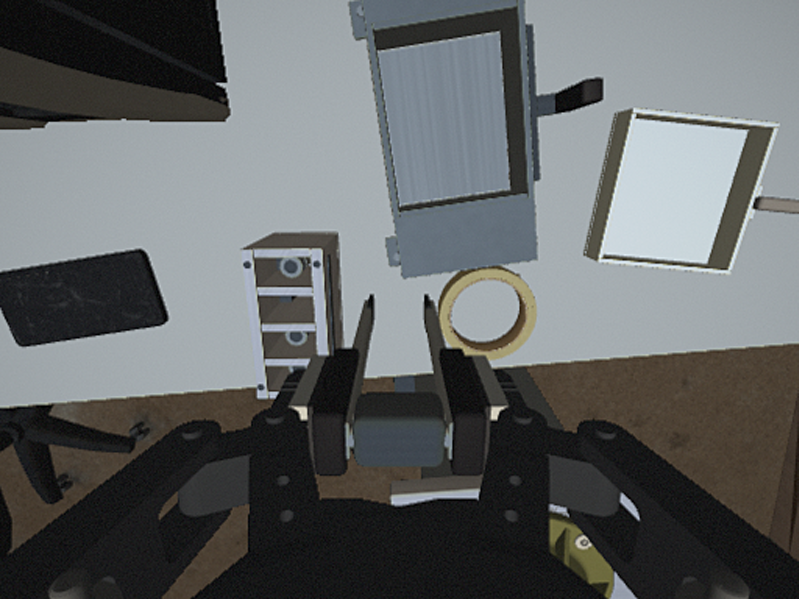

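Tongs are held open with the jaw tips at about (371,297) and (428,297). Block top corners are (243,248) and (323,248), with capsules at (291,267), (296,337) and one near (300,373). The hopper's floor is visible and shut.

Run:
```python
from h import *
s=load("w2"); o=robot.observe(); p=o["position"]
r=lambda u,v,z: ray(s,u/1.56,v/1.56,z)[:2].round(4)
im=np.load("pics/w2.npy"); cv2.imwrite("pics/c3.png",cv2.resize(im[145:260,150:290],None,fx=5,fy=5,interpolation=cv2.INTER_CUBIC))
print("cap",[r(*a,.07) for a in[(291,267),(296,337)]],"corners",r(243,248,.095),r(323,248,.095))
print("hop floor",[r(*a,.118) for a in[(383,48),(500,32)]],"rim",r(527,190,.163),r(401,212,.163),"tab",r(590,85,.184),"flange",r(401,278,.163),r(537,262,.163))
print("tips",[r(*a,p[2]-.1) for a in[(371,297),(428,297)]], p)
R0=R.from_rotvec(o["orientation"]).as_matrix();print(proj(s,p+R0[:,0]*.1)*1.56)
```

```text
cap [array([0.4589, 0.2124]), array([0.3938, 0.2184])] corners [0.4828 0.2411] [0.4772 0.1776]
hop floor [array([0.6084, 0.1156]), array([0.6108, 0.0392])] rim [0.5129 0.035 ] [0.5066 0.113 ] tab [0.5656 0.0078] flange [0.4644 0.1167] [0.4672 0.0287]
tips [array([0.4667, 0.1333]), array([0.464 , 0.1022])] [0.46169881 0.11862734 0.30804366]
[398.62705182 303.90735486]
```

View pics/c3.png

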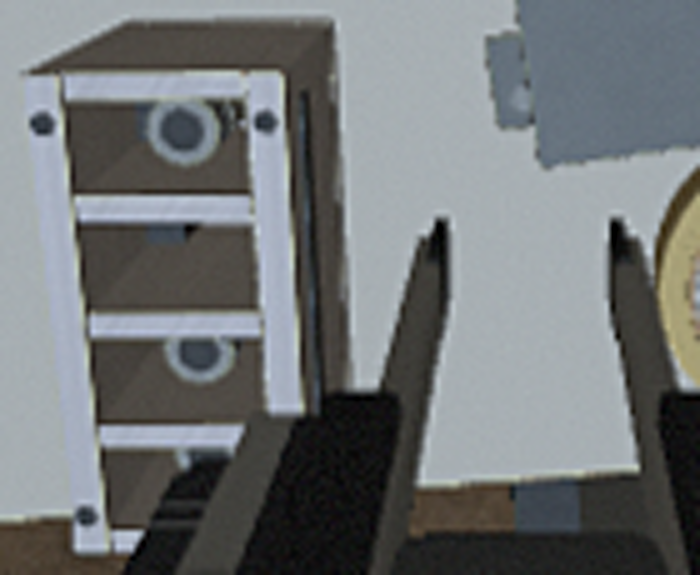

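Run:
```python
from h import *
s=load("w2")
r=lambda u,v,z=.095: ray(s,u/5+150,v/5+145,z)[:2]
print("blk corners",*[r(*a).round(4) for a in[(25,72),(288,72),(75,552)]])
c=[r(*a) for a in[(65,100),(247,97),(252,193),(75,197)]]; print("slot1",np.mean(c,0).round(4),c)
print("slot2",np.mean([r(*a) for a in[(77,223),(257,221),(262,312),(87,316)]],0).round(4))
print("slot3",np.mean([r(*a) for a in[(91,338),(262,336),(267,415),(101,427)]],0).round(4))
print("caps",[r(*a,.07).round(4) for a in[(184,130),(199,352)]])
a=r(25,72);b=r(75,552); print(np.degrees(np.arctan2(*(a-b)[::-1])),np.linalg.norm(a-b))
a=r(288,72)-r(25,72); print(np.degrees(np.arctan2(a[1],a[0])),np.linalg.norm(a))
```

```text
blk corners [0.4824 0.2422] [0.4766 0.177 ] [0.3484 0.2546]
slot1 [0.4604 0.212 ] [array([0.47451816, 0.23357967]), array([0.47121007, 0.18806649]), array([0.44639304, 0.19048411]), array([0.44937954, 0.2357346 ])]
slot2 [0.4281 0.2145]
slot3 [0.397  0.2171]
caps [array([0.4591, 0.212 ]), array([0.3948, 0.2182])]
-5.288811744915873 0.1346106803553306
-95.11549469352009 0.06547356610261128
```

Run:
```python
from h import *
t=load("top0");w=load("w2")
for u,v in[(275,298),(190,297)]: print([ray(t,u/1.56,v/1.56,z)[:2].round(3) for z in(0,.2,.4)])
for u,v in[(228,120),(130,122),(228,85)]: print([ray(w,u/1.56,v/1.56,z)[:2].round(3) for z in(0,.05)])
```

```text
[array([0.604, 0.265]), array([0.558, 0.225]), array([0.513, 0.185])]
[array([0.61 , 0.446]), array([0.564, 0.377]), array([0.517, 0.308])]
[array([0.59 , 0.268]), array([0.583, 0.25 ])]
[array([0.596, 0.36 ]), array([0.589, 0.331])]
[array([0.619, 0.262]), array([0.609, 0.244])]
```

Call:
step_arm:
  targets:
    - [[0,-0.2,0.02,0,47],[0,-0.25,0.03,0,47],[0,-0.17,0.018,0,47],[0,0,0,0,47],[0,0,0,0,47],[0,0,0,0,47]]

```text
clock: 6.2
position: [0.4613, 0.2103, 0.3092]
orientation: [-2.172, 0.105, 2.173]
wrist_force: [-0.6, -0.4, -1.4]
opening: 0.556
```

Call:
step_arm:
  targets:
    - [[0.15,-0.01,0.006,0,47],[0.25,0,0,0,47],[0.25,0,0,0,47],[0.2,0,0,0,47],[0.15,0,0,0,47],[0.127,0,0,0,47],[0,0,0,0,47],[0,0,0,0,34],[0,0,0,0,34],[0,0,0,0,34],[0,0,0,0,34],[0,0,0,0,34]]
  newtons: 28

```text
clock: 7.7
position: [0.4604, 0.2137, 0.1407]
orientation: [-2.174, 0.101, 2.173]
wrist_force: [-0.9, -0.7, 2.7]
opening: 0.448
```

Call:
step_arm:
  targets:
    - [[-0.1,0,0,0,34],[-0.2,0,0,0,34],[-0.25,0,0,0,34],[-0.25,0,0,0,34],[-0.25,0,0,0,34],[-0.15,0,0,0,34],[0,0,0,0,34]]

```text
clock: 8.57
position: [0.4606, 0.2141, 0.3225]
orientation: [-2.177, 0.099, 2.169]
wrist_force: [0.9, -0.2, -1.8]
opening: 0.445
```

Run:
```python
from h import *
s=snap("wrist","w3",None,1.56); o=robot.observe(); print(o["position"],o["orientation"],o["wrist_force"],o["opening"]*85.4)
```

```text
[0.46013926 0.21365569 0.32090283] [-2.17466123  0.10082085  2.17207432] [ 0.63716313 -0.11157987 -2.74424622] 38.094759407157575
```

View pics/w3.png

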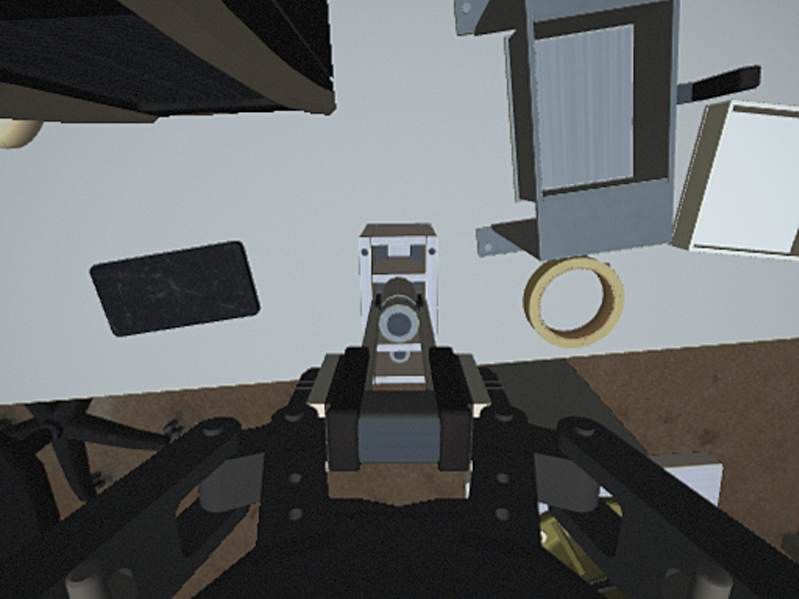

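Capsule held at (399,322), and the hopper is open with its floor shut. Next I carry it over.

Call:
step_arm:
  targets:
    - [[0,0.08,-0.1,0,34],[0,0.16,-0.19,0,34],[0,0.17,-0.2,0,34],[0,0.17,-0.2,0,34],[0,0.16,-0.18,0,34],[0,0.083,-0.09,0,34],[0,0,0,0,34],[0.1,0,0,0,34],[0.15,0,0,0,34],[0.12,0,0,0,34],[0,0,0,0,34]]

```text
clock: 10.0
position: [0.5903, 0.0785, 0.2631]
orientation: [-2.171, 0.099, 2.179]
wrist_force: [0.2, 0.4, -0.9]
opening: 0.446
```

Call:
step_arm:
  targets:
    - [[0.04,0,0,0,34],[0.015,0,0,0,34],[0,0,0,0,34],[0,0,0,0,42],[0,0,0,0,47],[0,0,0,0,47],[0,0,0,0,47],[0,0,0,0,47]]

```text
clock: 11.0
position: [0.5921, 0.0773, 0.2566]
orientation: [-2.174, 0.101, 2.174]
wrist_force: [0.3, 0.3, -1.6]
opening: 0.552
```

Call:
step_arm:
  targets:
    - [[-0.1,0,0,0,47],[-0.2,0,0,0,47],[-0.12,0,0,0,47],[0,-0.07,0.12,0,47],[0,-0.15,0.25,0,47],[0,-0.15,0.26,0,47],[0,-0.15,0.26,0,47],[0,-0.15,0.26,0,47],[0,-0.1,0.17,0,47],[0,-0.044,0.063,0,47],[0,0,0,0,47],[0,0,0,0,47]]

```text
clock: 12.5
position: [0.3981, 0.2173, 0.3197]
orientation: [-2.173, 0.104, 2.172]
wrist_force: [-0.8, -0.9, -1.5]
opening: 0.55
```

Run:
```python
from h import *
s=snap("wrist","w4",None,1.56); o=robot.observe(); print(o["position"],o["orientation"],o["joints"])
print((to_tool(np.array([.3963,.2178,.140])-o["position"])/.15).round(3))
```

```text
[0.39807117 0.21728562 0.31953191] [-2.17268901  0.10388564  2.17252711] [-0.19988223  0.19308833 -0.43462011  1.79989053  0.08815689  1.16764047
 -2.32822499]
[ 1.197 -0.002  0.012]
```

View pics/w4.png

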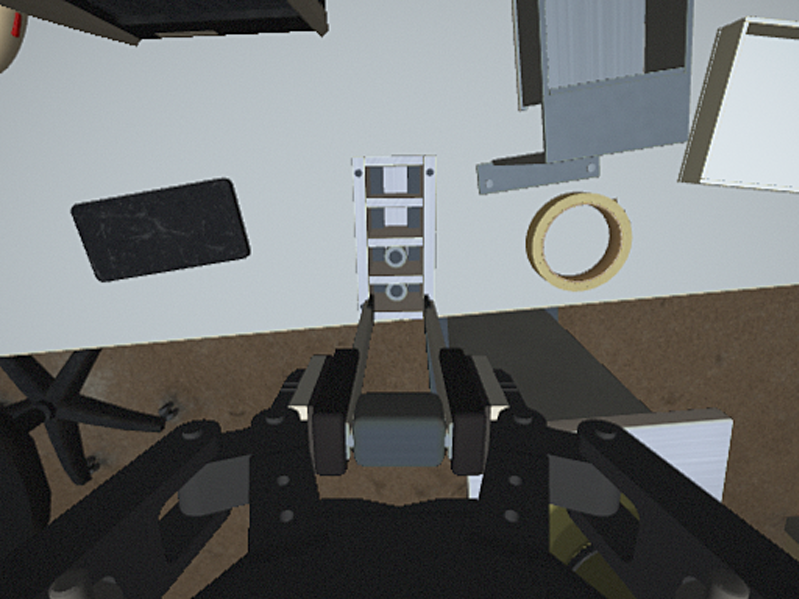

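Slots 1 and 2 are empty, with capsules at (396,257) and (397,291). The jaws line up with the row, so I'll descend on slot 3.

Call:
step_arm:
  targets:
    - [[0.15,0,0.012,0,47],[0.25,0,0,0,47],[0.25,0,0,0,47],[0.25,0,0,0,47],[0.17,0,0,0,47],[0.127,0,0,0,47],[0,0,0,0,47],[0,0,0,0,34],[0,0,0,0,34],[0,0,0,0,34],[0,0,0,0,34],[0,0,0,0,34]]

```text
clock: 14.05
position: [0.3952, 0.2185, 0.1402]
orientation: [-2.174, 0.101, 2.173]
wrist_force: [0.4, 0.2, -1.1]
opening: 0.448
```

Call:
step_arm:
  targets:
    - [[-0.1,0,0,0,34],[-0.2,0,0,0,34],[-0.25,0,0,0,34],[-0.25,0,0,0,34],[-0.25,0,0,0,34],[-0.15,0,0,0,34],[0,0,0,0,34],[0,0,0,0,34]]

```text
clock: 15.05
position: [0.3946, 0.2179, 0.3189]
orientation: [-2.172, 0.103, 2.176]
wrist_force: [-0.3, 0.7, -1.5]
opening: 0.443
```

Run:
```python
from h import *
o=robot.observe(); print(o["position"],o["opening"]*85.4,o["wrist_force"])
print((to_tool(np.array([.559,.0765,.257])-o["position"])/.15).round(3))
```

```text
[0.39461662 0.21788094 0.31890729] 37.84911381878316 [-0.30031149  0.71508482 -1.51766088]
[ 0.412  0.836 -1.18 ]
```

Call:
step_arm:
  targets:
    - [[0,0.08,-0.11,0,34],[0,0.16,-0.23,0,34],[0,0.17,-0.24,0,34],[0,0.17,-0.24,0,34],[0,0.16,-0.23,0,34],[0,0.096,-0.13,0,34],[0,0,0,0,34],[0,0,0,0,34]]

```text
clock: 16.05
position: [0.5588, 0.0778, 0.3189]
orientation: [-2.171, 0.1, 2.177]
wrist_force: [-0.7, 0.2, -1.2]
opening: 0.447
```

Run:
```python
from h import *
s=snap("wrist","w5",(130,80,400,280),2.8); o=robot.observe(); print(o["position"],o["opening"]*85.4,o["wrist_force"])
```

```text
[0.55875365 0.07806873 0.31930067] 37.8865535318887 [ 0.7557008  -0.20411594 -0.72156937]
```

View pics/w5.png

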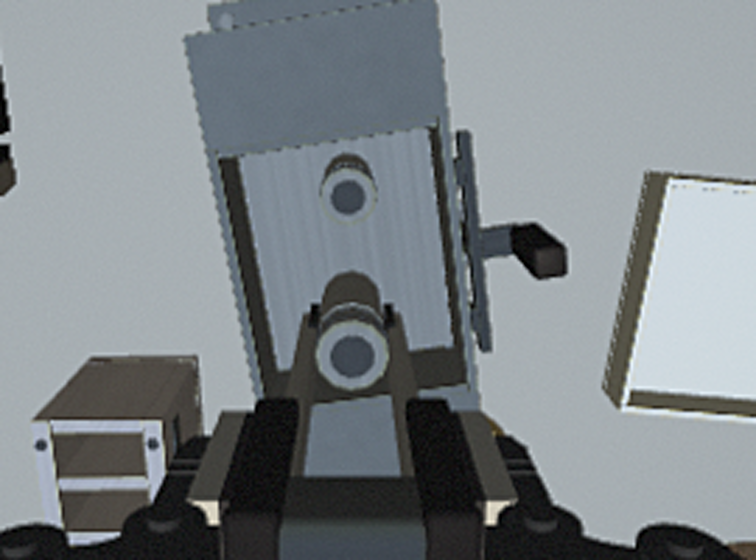

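Capsule 1 is standing in the hopper at crop (348,195). The second one is clear of it, so I'll lower it.

Call:
step_arm:
  targets:
    - [[0.1,0,0,0,34],[0.15,0,0,0,34],[0.12,0,0,0,34],[0.055,0,0,0,34],[0,0,0,0,34],[0,0,0,0,42],[0,0,0,0,47],[0,0,0,0,47],[0,0,0,0,47],[0,0,0,0,47]]

```text
clock: 17.35
position: [0.5597, 0.077, 0.2563]
orientation: [-2.174, 0.102, 2.173]
wrist_force: [0.1, -0.6, -1.2]
opening: 0.554
```

Run:
```python
from h import *
o=robot.observe(); print(o["position"],o["opening"]*85.4,o["wrist_force"])
print((to_tool(np.array([.3644,.2207,.320])-o["position"])/.15).round(3))
```

```text
[0.55972179 0.0769811  0.25633959] 47.26960909625513 [ 0.12669841 -0.56993965 -1.17385289]
[-0.425 -0.833  1.386]
```

Call:
step_arm:
  targets:
    - [[-0.1,0,0,0,47],[-0.2,0,0,0,47],[-0.125,0,0,0,47],[0,-0.07,0.12,0,47],[0,-0.15,0.25,0,47],[0,-0.15,0.26,0,47],[0,-0.15,0.26,0,47],[0,-0.15,0.26,0,47],[0,-0.1,0.17,0,47],[0,-0.063,0.066,0,47],[0,0,0,0,47],[0,0,0,0,47]]

```text
clock: 18.85
position: [0.3655, 0.22, 0.3201]
orientation: [-2.173, 0.103, 2.173]
wrist_force: [0.3, 0.3, -1.5]
opening: 0.552
```

Run:
```python
from h import *
o=robot.observe(); print(o["position"],o["opening"]*85.4,o["wrist_force"])
print((to_tool(np.array([.3644,.2207,.140])-o["position"])/.15).round(3))
```

```text
[0.36547022 0.22004223 0.32009411] 47.121230659649555 [ 0.33407103  0.25242081 -1.49723169]
[ 1.201 -0.004  0.008]
```

Call:
step_arm:
  targets:
    - [[0.15,0,0.008,0,47],[0.25,0,0,0,47],[0.25,0,0,0,47],[0.25,0,0,0,47],[0.17,0,0,0,47],[0.13,0,0,0,47],[0,0,0,0,47],[0,0,0,0,34],[0,0,0,0,34],[0,0,0,0,34],[0,0,0,0,34],[0,0,0,0,34]]

```text
clock: 20.35
position: [0.3632, 0.221, 0.1403]
orientation: [-2.174, 0.101, 2.173]
wrist_force: [0.8, 0.1, -1.0]
opening: 0.445
```

Call:
step_arm:
  targets:
    - [[-0.1,0,0,0,34],[-0.2,0,0,0,34],[-0.25,0,0,0,34],[-0.25,0,0,0,34],[-0.25,0,0,0,34],[-0.15,0,0,0,34],[0,0,0,0,34],[0,0,0,0,34]]

```text
clock: 21.35
position: [0.3627, 0.2204, 0.3191]
orientation: [-2.173, 0.103, 2.175]
wrist_force: [0.3, 0.7, -1.9]
opening: 0.448
```

Run:
```python
from h import *
o=robot.observe(); print(o["position"],o["opening"]*85.4,o["wrist_force"])
print((to_tool(np.array([.526,.0748,.257])-o["position"])/.15).round(3))
```

```text
[0.36266581 0.22044963 0.31906723] 38.22559701770013 [ 0.28070799  0.70208971 -1.93279718]
[ 0.413  0.865 -1.175]
```

Call:
step_arm:
  targets:
    - [[0,0.08,-0.11,0,34],[0,0.17,-0.23,0,34],[0,0.18,-0.24,0,34],[0,0.18,-0.24,0,34],[0,0.16,-0.23,0,34],[0,0.095,-0.125,0,34],[0,0,0,0,34],[0,0,0,0,34]]

```text
clock: 22.35
position: [0.5255, 0.0766, 0.3196]
orientation: [-2.172, 0.099, 2.176]
wrist_force: [0.2, 0.6, -1.8]
opening: 0.445
```

Run:
```python
from h import *
s=snap("wrist","w6",(130,80,400,280),2.8); o=robot.observe(); print(o["position"],o["opening"]*85.4,o["wrist_force"])
print((to_tool(np.array([.526,.0748,.256])-o["position"])/.15).round(3))
```

```text
[0.52553157 0.07669114 0.319869  ] 38.12493489531501 [ 0.01570055 -0.28637593 -2.10482478]
[ 0.426  0.012 -0.005]
```

View pics/w6.png

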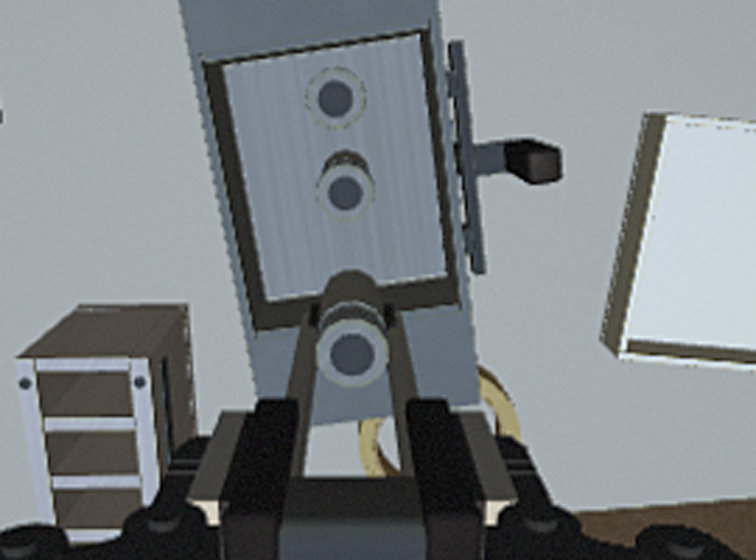

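Both are standing, at crop (335,97) and (345,190). I'll lower the third.

Call:
step_arm:
  targets:
    - [[0.1,0.01,-0.02,0,34],[0.15,0,0,0,34],[0.12,0,0,0,34],[0.056,0,0,0,34],[0,0,0,0,34],[0,0,0,0,42],[0,0,0,0,47],[0,0,0,0,47],[0,0,0,0,47],[0,0,0,0,47]]

```text
clock: 23.65
position: [0.5294, 0.0735, 0.2562]
orientation: [-2.174, 0.101, 2.173]
wrist_force: [-0.4, 0.1, -0.9]
opening: 0.559
```

Run:
```python
from h import *
o=robot.observe(); print(o["position"],o["opening"]*85.4,o["wrist_force"])
print((to_tool(np.array([.509,-.394,.310])-o["position"])/.15).round(3))
```

```text
[0.5293973  0.0735196  0.25622229] 47.69711946128426 [-0.37817833  0.11348742 -0.89311476]
[-0.359  3.116 -0.155]
```

Call:
step_arm:
  targets:
    - [[-0.1,0,0,0,47],[-0.2,0,0,0,47],[-0.13,0,0,0,47],[0,0.2,-0.015,0,47],[0,0.38,-0.02,0,47],[0,0.38,-0.02,0,47],[0,0.38,-0.02,0,47],[0,0.38,-0.02,0,47],[0,0.38,-0.02,0,47],[0,0.38,-0.02,0,47],[0,0.38,-0.02,0,47],[0,0.25,0,0,47]]

```text
clock: 25.15
position: [0.5081, -0.3964, 0.3214]
orientation: [-2.173, 0.105, 2.172]
wrist_force: [-0.3, -0.2, -0.9]
opening: 0.553
```

Call:
step_arm:
  targets:
    - [[0,0,0,0,47],[0,0,0,0,47],[0,0,0,0,47]]

```text
clock: 25.52
position: [0.5098, -0.3915, 0.3213]
orientation: [-2.176, 0.099, 2.174]
wrist_force: [-0.8, 0.3, -0.6]
opening: 0.55
```

Run:
```python
from h import *
s=snap("wrist","w7",None,1.56); o=robot.observe(); print(o["position"],o["orientation"],o["opening"]*85.4)
print((to_tool(np.array([.5095,-.3935,.110])-o["position"])/.15).round(3))
for p in[(.51,-.3937,.066)]: print(proj(s,p)*1.56)
```

```text
[ 0.50969984 -0.3916386   0.32125228] [-2.17544491  0.09887334  2.17387748] 47.109866504405666
[1.408e+00 1.300e-02 1.000e-03]
[398.87741123 251.84426852]
```

View pics/w7.png

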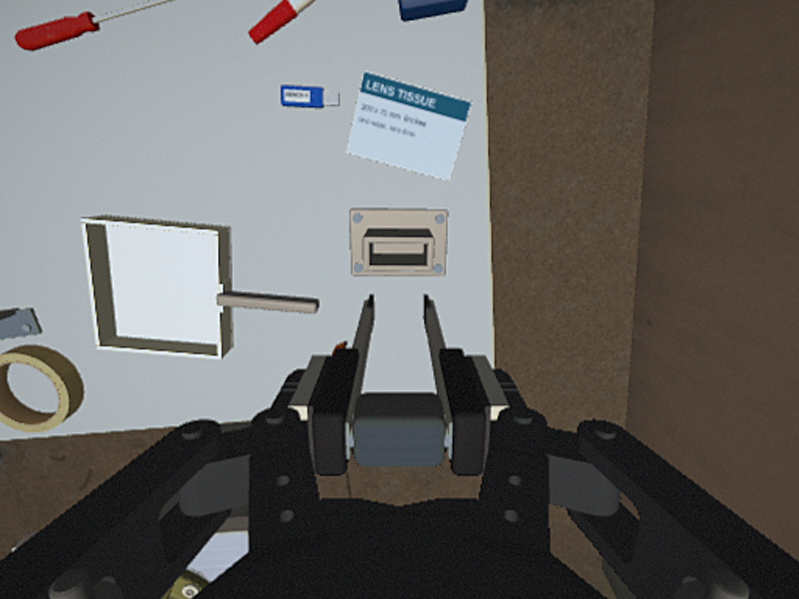

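The holder pocket is centred at (399,253), where I predicted it. The tray hasn't moved yet. I'll lower the tongs in.

Call:
step_arm:
  targets:
    - [[0.15,0.016,0,0,47],[0.25,0,0,0,47],[0.25,0,0,0,47],[0.2,0,0,0,47],[0.15,0,0,0,47],[0.1,0,0,0,47],[0.1,0,0,0,47],[0.1,0,0,0,47],[0.07,0,0,0,47],[0,0,0,0,47]]

```text
clock: 26.82
position: [0.5085, -0.3953, 0.1143]
orientation: [-2.172, 0.101, 2.175]
wrist_force: [0.7, 0.4, -0.8]
opening: 0.55
```

Call:
step_arm:
  targets:
    - [[0.02,0,0,0,47],[0.016,0,0,0,47],[0,0,0,0,47],[0,0,0,0,47]]

```text
clock: 27.32
position: [0.5089, -0.3956, 0.1099]
orientation: [-2.174, 0.102, 2.173]
wrist_force: [0.7, -0.3, -0.8]
opening: 0.548
```

Call:
step_arm:
  targets:
    - [[0,0,0,0,60],[0,0,0,0,85],[0,0,0,0,85],[0,0,0,0,85],[0,0,0,0,85],[-0.1,0,0,0,85],[-0.2,0,0,0,85],[-0.25,0,0,0,85],[-0.25,0,0,0,85],[-0.2,0,0,0,85],[0,0,0,0,85],[0,0,0,0,85]]

```text
clock: 28.82
position: [0.5086, -0.3954, 0.2599]
orientation: [-2.174, 0.102, 2.174]
wrist_force: [0.1, -1.0, -0.5]
opening: 0.998
```

Run:
```python
from h import *
s=snap("wrist","w8",None,1.56); o=robot.observe(); print(o["position"],o["orientation"],o["opening"]*85.4)
```

```text
[ 0.50841253 -0.39524341  0.25924214] [-2.17226232  0.10075503  2.17438245] 84.52708577229814
```

View pics/w8.png

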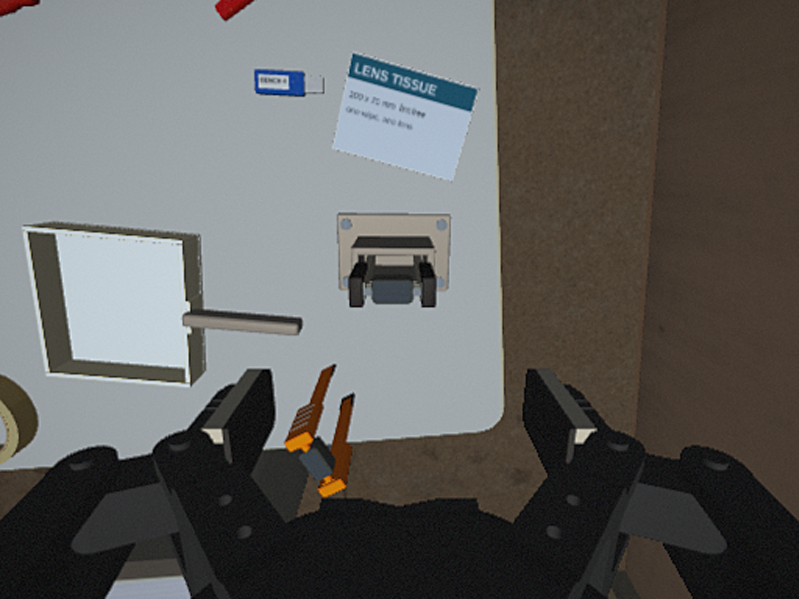

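Tongs stand upright in the holder. Tray handle's centre line runs from about (187,318) to (300,325).

Run:
```python
from h import *
s=load("w8"); r=lambda u,v,z: ray(s,u/1.56,v/1.56,z)[:2]
a=r(187,317,.042);b=r(300,324,.042); print("handle",a,b,np.linalg.norm(a-b),np.degrees(np.arctan2(*(b-a)[::-1])))
c=[r(*q,.034) for q in[(23,227),(188,236),(190,385),(48,378)]]; print(np.array(c).round(4),np.mean(c,0))
# tray by registration: handle end is 164 from centre along -y
d=(b-a)/np.linalg.norm(b-a); print("centre",b-.164*d,"grip",b-.024*d)
o=robot.observe(); print("joints",o["joints"].round(2))
```

```text
handle [ 0.4766728  -0.21392255] [ 0.46143312 -0.30843359] 0.0957318296478916 -99.15996228528483
[[ 0.5633 -0.0945]
 [ 0.5434 -0.2269]
 [ 0.4094 -0.1968]
 [ 0.4284 -0.07  ]] [ 0.48611513 -0.14702617]
centre [ 0.48754051 -0.14652495] grip [ 0.46525372 -0.28473964]
joints [ 0.73  0.53 -0.19  1.43  0.1   1.19 -1.13]
```

Call:
step_arm:
  targets:
    - [[0,0,0,-0.059,50],[0,0,0,-0.059,50],[0,0,0,-0.059,50],[0,0,0,-0.059,50],[0,0,0,-0.059,50],[0,0,0,-0.059,50],[0,0,0,-0.059,50],[0,0,0,-0.06,50],[0,-0.15,-0.22,0,50],[0,-0.15,-0.22,0,50],[0,-0.12,-0.21,0,50],[0,0,0,0,50]]

```text
clock: 30.38
position: [0.4634, -0.2855, 0.2595]
orientation: [1.337, 1.123, -1.338]
wrist_force: [-0.2, 0.3, 0.8]
opening: 0.589
```

Run:
```python
from h import *
s=snap("wrist","w9",None,1.56); o=robot.observe(); print(o["position"],o["opening"]*85.4,o["joints"].round(2)); M=R.from_rotvec(o["orientation"]).as_matrix();print(M.round(3),np.degrees(np.arctan2(M[1,1],M[0,1])))
for p in[(.4616,-.307,.042),(.463,-.288,.042),(.476,-.212,.042)]: print(proj(s,p)*1.56)
```

```text
[ 0.46377816 -0.2876232   0.25947309] 50.097011783378306 [ 0.92  0.42 -0.61  1.69  0.26  1.12  0.06]
[[-0.001  0.984 -0.177]
 [ 0.    -0.177 -0.984]
 [-1.    -0.001  0.   ]] -10.17149876455291
[402.01043924 285.32360701]
[399.68874904 262.91892485]
[399.14478644 164.11563853]
```

View pics/w9.png

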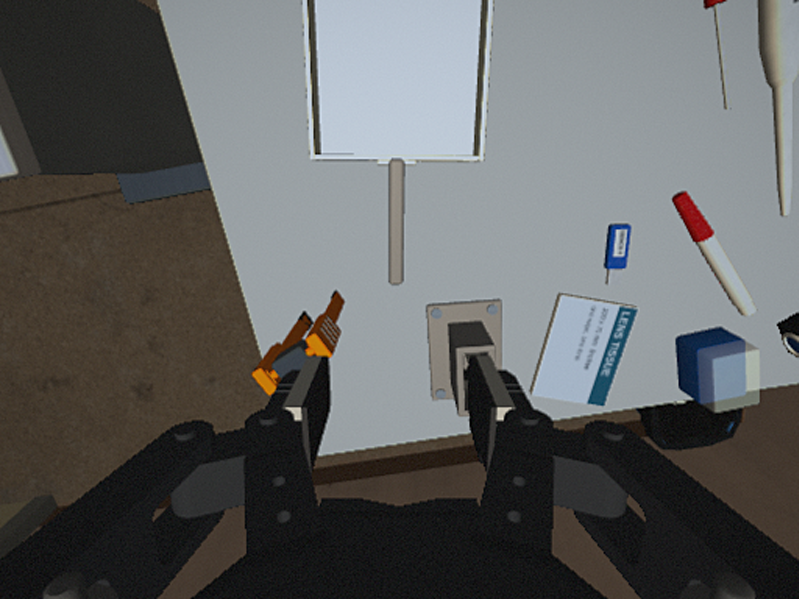

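Run:
```python
from h import *
s=load("w9"); o=robot.observe(); M=R.from_rotvec(o["orientation"]).as_matrix()
for u,v,z in[(340,293,0),(306,314,0),(320,345,.12),(266,378,.12)]:
    q=ray(s,u/1.56,v/1.56,z); t=M.T@(q-o["position"]); print(q.round(3),t.round(3))
s=load("top0")
for u,v,z in[(430,292,0),(460,348,0),(492,268,.126),(525,340,.126)]:
    q=ray(s,u/5+270,v/5+190,z); t=M.T@(q-o["position"]); print(q.round(3),t.round(3))
```

```text
[ 0.401 -0.315  0.   ] [ 0.26  -0.056  0.038]
[ 0.365 -0.33   0.   ] [ 0.26  -0.089  0.059]
[ 0.404 -0.317  0.12 ] [ 0.14  -0.054  0.04 ]
[ 0.362 -0.335  0.12 ] [ 0.14  -0.092  0.064]
[ 0.401 -0.315  0.   ] [ 0.26  -0.057  0.038]
[ 0.365 -0.331  0.   ] [ 0.26  -0.089  0.06 ]
[ 0.405 -0.318  0.126] [ 0.134 -0.052  0.041]
[ 0.364 -0.334  0.126] [ 0.134 -0.09   0.063]
```

Handle runs (398,160)–(396,284). The orange decoy tongs stand close to my left finger, so I'll grip nearer the tray first.

Call:
step_arm:
  targets:
    - [[0,-0.02,-0.133,0,40],[0,0,0,0,40],[0.2,0,0,0,40],[0.35,0,0,0,40],[0.35,0,0,0,40],[0.3,0,0,0,40],[0.2,0,0,0,40],[0.103,0,0,0,40],[0,0,0,0,40],[0,0,0,0,5],[0,0,0,0,5],[0,0,0,0,5]]
  newtons: 40

```text
clock: 31.92
position: [0.4654, -0.2687, 0.0354]
orientation: [1.34, 1.117, -1.339]
wrist_force: [-0.8, -0.3, 6.3]
opening: 0.129
```

Run:
```python
from h import *
s=snap("top","t2"); o=robot.observe(); print(o["position"],o["opening"]*85.4,o["wrist_force"],o["orientation"])
im=s["img"]; cv2.imwrite("pics/t2c.png",cv2.resize(im[150:270,200:420],None,fx=3.5,fy=3.5,interpolation=cv2.INTER_CUBIC))
```

```text
[ 0.4654326  -0.26874593  0.03536405] 11.10033053446933 [ 0.36783198 -1.05732048  6.58965203] [ 1.33994639  1.11672823 -1.33915754]
```

View pics/t2c.png

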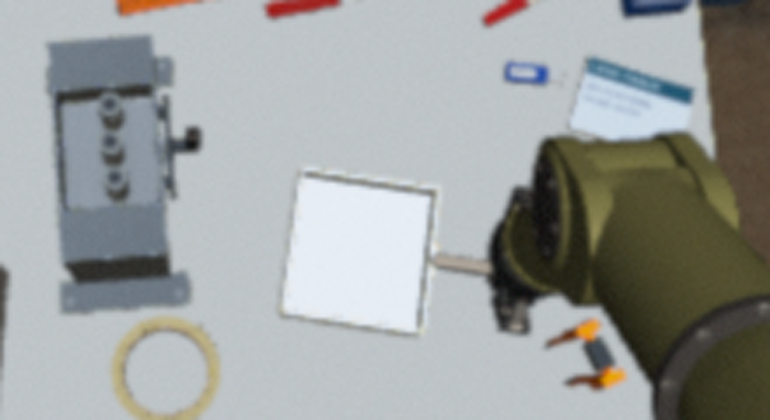

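Three capsules are standing in the hopper, and the handle is gripped (opening 11 mm). I'll turn the tray and drag it onto the hopper's axis, outside it.

Call:
step_arm:
  targets:
    - [[-0.01,0,0,-0.024,5],[0,0,0,-0.024,5],[0,0,0,-0.024,5],[0,0.07,-0.02,0,5],[0,0.14,-0.035,0,5],[0,0.16,-0.04,0,5],[0,0.16,-0.04,0,5],[0,0.14,-0.035,0,5],[0,0.067,-0.014,0,5],[0,0,0,0,5],[0,0,0,0,5]]

```text
clock: 33.35
position: [0.5735, -0.2356, 0.0357]
orientation: [1.175, 1.231, -1.175]
wrist_force: [-0.0, 1.4, -1.3]
opening: 0.13
```

```bash
cat >> h.py <<'E'
def tray(f):
    "tray rim (z .034) centre and yaw from the white blob in the top picture"
    s=load(f); im=np.load(f"pics/{f}.npy").astype(int)
    m=((im.min(2)>205)&(im.max(2)-im.min(2)<30)).astype(np.uint8)
    n,l,st,c=cv2.connectedComponentsWithStats(cv2.morphologyEx(m,cv2.MORPH_OPEN,np.ones((3,3),np.uint8)))
    for i in range(1,n):
        if 900<st[i,4]<4000:
            P=cv2.boxPoints(cv2.minAreaRect(np.argwhere(l==i)[:,::-1].astype(np.float32)))
            W=np.array([ray(s,u,v,.02)[:2] for u,v in P]); e=[W[1]-W[0],W[2]-W[1]]
            print(st[i],W.mean(0).round(4),[(np.linalg.norm(a).round(3),(np.degrees(np.arctan2(a[1],a[0]))%90).round(1)) for a in e])
E
python3 - <<'E'
from h import *
snap("top","t3"); o=robot.observe(); M=R.from_rotvec(o["orientation"]).as_matrix()
print(o["position"],o["opening"]*85.4,o["wrist_force"],np.degrees(np.arctan2(M[1,1],M[0,1])))
im=np.load("pics/t3.npy"); print(np.load("pics/t2.npy")[220,300],np.load("pics/t2.npy")[260,250])
tray("t2");print();tray("t3")
E
```

```text
[ 0.57338427 -0.23573299  0.03579348] 11.328631483007031 [ 0.83618622  0.97597904 -1.07316239] 2.6340320339011343
[244 237 231] [199 196 189]
[ 281  201   41   44 1462] [ 0.4868 -0.1425] [(np.float64(0.126), np.float64(79.6)), (np.float64(0.125), np.float64(80.3))]

[ 270  179   40   40 1397] [ 0.5662 -0.1075] [(np.float64(0.123), np.float64(3.1)), (np.float64(0.125), np.float64(1.1))]
```

Call:
step_arm:
  targets:
    - [[0,0,0,0,40],[0,0,0,0,40],[0,0,0.09,0,40],[0,0,0.09,0,40],[0,0,0,0,40],[0,0,0,0,5],[0,0,0,0,5],[0,0,0,0,5],[0,0,0,0,5]]

```text
clock: 34.52
position: [0.5753, -0.2619, 0.0359]
orientation: [1.174, 1.232, -1.174]
wrist_force: [-0.7, 1.3, 0.6]
opening: 0.133
```

Call:
step_arm:
  targets:
    - [[0,0,-0.08,0,5],[0,0,-0.15,0,5],[0,0,-0.17,0,5],[0,0,-0.17,0,5],[0,0,-0.17,0,5],[0,0,-0.15,0,5],[0,0,-0.12,0,5],[0,0,-0.07,0,5],[0,0,0,0,5],[0,0,0,0,5]]

```text
clock: 35.78
position: [0.5677, -0.1003, 0.0358]
orientation: [1.175, 1.231, -1.174]
wrist_force: [0.4, 1.6, 1.2]
opening: 0.131
```

Run:
```python
from h import *
snap("top","t4"); o=robot.observe(); M=R.from_rotvec(o["orientation"]).as_matrix()
print(o["position"],o["opening"]*85.4,o["wrist_force"],np.degrees(np.arctan2(M[1,1],M[0,1])),o["joints"].round(2))
h=R.from_euler("z",2.8,degrees=True).as_matrix().T
print("TCP in hopper",h@(o["position"]-[.559,.0765,0]))
```

```text
[ 0.56771249 -0.10053737  0.03581845] 11.052619995903767 [0.83939304 2.27076231 1.57507915] 2.677367383629351 [ 0.44  0.72 -0.49  1.87  0.52  0.68 -0.31]
TCP in hopper [ 5.38549952e-05 -1.77251611e-01  3.58184525e-02]
```

Call:
step_arm:
  targets:
    - [[0,0,0,0,40],[0,0,0,0,40],[0,0,0,0,40],[-0.15,0,0,0,40],[-0.3,0,0.05,0,40],[-0.35,0,0.05,0,40],[-0.35,0,0.05,0,40],[-0.35,0,0.05,0,40],[-0.25,0,0,0,40],[0,0,0,0,40],[0,0,0,0,40]]

```text
clock: 37.2
position: [0.5685, -0.1307, 0.2976]
orientation: [1.174, 1.232, -1.175]
wrist_force: [0.5, 0.0, -0.6]
opening: 0.469
```

```bash
cat >> h.py <<'E'
def profile(f,p0,p1,n=25):
    s=load(f); im=np.load(f"pics/{f}.npy")
    for t in np.linspace(0,1,n):
        q=np.array(p0)*(1-t)+np.array(p1)*t; u,v=proj(s,q).round().astype(int)
        print(q.round(3)[:2],(u,v),im[v,u] if 0<=u<512 and 0<=v<384 else None)
E
python3 - <<'E'
from h import *
snap("wrist","w10",None,1.56); o=robot.observe(); print(o["position"],o["opening"]*85.4,o["wrist_force"])
c=np.array([.559,.0765]); H=R.from_euler("z",2.8,degrees=True).as_matrix()
pt=lambda x,y,z: H@[x,y,z]+[.559,.0765,0]
print("across handle at y-.15"); profile("w10",pt(-.04,-.16,.042),pt(.04,-.16,.042),21)
print("along handle"); profile("w10",pt(0,-.12,.042),pt(0,-.23,.042),23)
E
```

```text
[ 0.56836458 -0.13068254  0.29712381] 40.717268894554735 [-0.47246553  1.34894384  0.38374423]
across handle at y-.15
[ 0.527 -0.085] (np.int64(227), np.int64(127)) [141 137 131]
[ 0.531 -0.085] (np.int64(230), np.int64(127)) [140 136 130]
[ 0.535 -0.085] (np.int64(233), np.int64(127)) [141 137 131]
[ 0.539 -0.085] (np.int64(236), np.int64(127)) [137 135 128]
[ 0.543 -0.084] (np.int64(239), np.int64(127)) [138 134 130]
[ 0.547 -0.084] (np.int64(242), np.int64(127)) [139 137 130]
[ 0.551 -0.084] (np.int64(245), np.int64(127)) [140 136 130]
[ 0.555 -0.084] (np.int64(248), np.int64(127)) [139 138 130]
[ 0.559 -0.084] (np.int64(251), np.int64(127)) [133 131 124]
[ 0.563 -0.084] (np.int64(254), np.int64(126)) [114 121 127]
[ 0.567 -0.083] (np.int64(257), np.int64(126)) [109 118 121]
[ 0.571 -0.083] (np.int64(260), np.int64(126)) [80 81 79]
[ 0.575 -0.083] (np.int64(263), np.int64(126)) [140 137 131]
[ 0.579 -0.083] (np.int64(266), np.int64(126)) [142 138 134]
[ 0.583 -0.083] (np.int64(269), np.int64(126)) [140 138 131]
[ 0.587 -0.082] (np.int64(272), np.int64(126)) [138 136 130]
[ 0.591 -
[... 1009 characters left out ...]
 np.int64(138)) [110 117 123]
[ 0.568 -0.103] (np.int64(257), np.int64(141)) [109 116 124]
[ 0.568 -0.108] (np.int64(257), np.int64(145)) [112 119 124]
[ 0.568 -0.113] (np.int64(257), np.int64(149)) [144 139 133]
[ 0.569 -0.118] (np.int64(257), np.int64(152)) [138 136 129]
[ 0.569 -0.123] (np.int64(257), np.int64(156)) [139 137 130]
[ 0.569 -0.128] (np.int64(257), np.int64(159)) [140 137 132]
[ 0.569 -0.133] (np.int64(257), np.int64(163)) [140 136 131]
[ 0.57  -0.138] (np.int64(257), np.int64(166)) [138 133 128]
[ 0.57  -0.143] (np.int64(257), np.int64(170)) [139 135 131]
[ 0.57  -0.148] (np.int64(257), np.int64(173)) [139 137 131]
[ 0.57  -0.153] (np.int64(257), np.int64(177)) [139 137 131]
```

Run:
```python
from h import *
H=R.from_euler("z",2.8,degrees=True).as_matrix()
pt=lambda x,y,z: H@[x,y,z]+[.559,.0765,0]
profile("w10",pt(-.03,-.071,.184),pt(.03,-.071,.184),31)
profile("w10",pt(0.002,-.055,.184),pt(.002,-.085,.184),11)
o=robot.observe(); print((to_tool(pt(0.002,-.071,.178)-o["position"])/.15).round(3))
```

```text
[0.533 0.004] (np.int64(218), np.int64(19)) [175 163 154]
[0.535 0.004] (np.int64(221), np.int64(19)) [176 165 155]
[0.536 0.004] (np.int64(223), np.int64(19)) [175 164 155]
[0.538 0.004] (np.int64(226), np.int64(19)) [175 166 155]
[0.54  0.005] (np.int64(229), np.int64(19)) [176 164 156]
[0.542 0.005] (np.int64(231), np.int64(19)) [174 165 154]
[0.544 0.005] (np.int64(234), np.int64(19)) [174 164 153]
[0.546 0.005] (np.int64(236), np.int64(19)) [176 166 155]
[0.548 0.005] (np.int64(239), np.int64(19)) [174 163 154]
[0.55  0.005] (np.int64(242), np.int64(19)) [174 163 153]
[0.552 0.005] (np.int64(244), np.int64(19)) [178 166 157]
[0.554 0.005] (np.int64(247), np.int64(19)) [172 163 153]
[0.556 0.005] (np.int64(249), np.int64(19)) [183 170 162]
[0.558 0.005] (np.int64(252), np.int64(19)) [23 21 23]
[0.56  0.005] (np.int64(255), np.int64(19)) [40 41 46]
[0.562 0.006] (np.int64(257), np.int64(19)) [42 39 44]
[0.564 0.006] (np.int64(260), np.int64(19)) [41 41 42]
[0.566 0.006] (np.int64(263), np.int64(19)) [43 42 47]
[0.568 0.006] (np.int64(265), np.int64(19)) [10 10 12]
[0.57  0.006] (n
[... 599 characters left out ...]
t64(19)) [175 164 154]
[0.592 0.007] (np.int64(297), np.int64(19)) [176 165 157]
[0.564 0.022] (np.int64(260), np.int64(-5)) None
[0.564 0.019] (np.int64(260), np.int64(-1)) None
[0.564 0.016] (np.int64(260), np.int64(4)) [58 51 49]
[0.564 0.013] (np.int64(260), np.int64(9)) [29 29 29]
[0.564 0.01 ] (np.int64(260), np.int64(13)) [37 37 39]
[0.564 0.007] (np.int64(260), np.int64(18)) [40 41 43]
[0.565 0.004] (np.int64(260), np.int64(22)) [49 49 49]
[0.565 0.001] (np.int64(260), np.int64(27)) [14 19 14]
[ 0.565 -0.002] (np.int64(260), np.int64(31)) [17 18 16]
[ 0.565 -0.005] (np.int64(260), np.int64(35)) [8 9 9]
[ 0.565 -0.008] (np.int64(260), np.int64(40)) [173 162 153]
[ 0.794  0.018 -0.909]
```

Call:
step_arm:
  targets:
    - [[0,0.008,-0.15,0,40],[0,0,-0.25,0,40],[0,0,-0.25,0,40],[0,0,-0.17,0,40],[0,0,-0.089,0,40],[0,0,0,0,40],[0.15,0,0,0,40],[0.25,0,0,0,40],[0.25,0,0,0,40],[0.144,0,0,0,40],[0,0,0,0,40]]

```text
clock: 38.62
position: [0.5629, 0.0038, 0.1773]
orientation: [1.174, 1.233, -1.179]
wrist_force: [-0.4, 0.1, 0.7]
opening: 0.466
```

Call:
step_arm:
  targets:
    - [[0,0,0,0,5],[0,0,0,0,5],[0,0,0,0,5],[0,0,0,0,5]]
  newtons: 30

```text
clock: 39.12
position: [0.5644, 0.0054, 0.1803]
orientation: [1.175, 1.229, -1.174]
wrist_force: [-0.1, -2.9, 6.0]
opening: 0.132
```

Run:
```python
from h import *
snap("top","t5");H=R.from_euler("z",2.8,degrees=True).as_matrix()
pt=lambda x,y,z: H@[x,y,z]+[.559,.0765,0]
profile("t5",pt(0,-.08,.042),pt(0,-.20,.042),13)
profile("t5",pt(-.03,-.15,.042),pt(.03,-.15,.042),13)
snap("scene","s5"); profile("s5",pt(0,-.08,.042),pt(0,-.20,.042),13)
```

```text
[ 0.563 -0.003] (np.int64(258), np.int64(199)) [ 98 103 108]
[ 0.563 -0.013] (np.int64(261), np.int64(198)) [36 56 59]
[ 0.564 -0.023] (np.int64(264), np.int64(198)) [41 69 72]
[ 0.564 -0.033] (np.int64(267), np.int64(198)) [49 82 84]
[ 0.565 -0.043] (np.int64(270), np.int64(198)) [52 88 90]
[ 0.565 -0.053] (np.int64(273), np.int64(197)) [57 95 99]
[ 0.566 -0.063] (np.int64(276), np.int64(197)) [ 57  98 103]
[ 0.566 -0.073] (np.int64(279), np.int64(197)) [ 62 104 108]
[ 0.567 -0.083] (np.int64(283), np.int64(197)) [ 66 108 113]
[ 0.567 -0.093] (np.int64(286), np.int64(197)) [ 65 109 112]
[ 0.568 -0.103] (np.int64(289), np.int64(196)) [ 67 111 114]
[ 0.568 -0.113] (np.int64(292), np.int64(196)) [ 65 109 115]
[ 0.569 -0.123] (np.int64(295), np.int64(196)) [ 66 109 115]
[ 0.536 -0.075] (np.int64(280), np.int64(206)) [ 61  98 103]
[ 0.541 -0.075] (np.int64(280), np.int64(205)) [ 58  98 102]
[ 0.546 -0.074] (np.int64(280), np.int64(203)) [ 60 101 104]
[ 0.551 -0.074] (np.int64(280), np.int64(202)) [ 62 102 106]
[ 0.556 -0.074] (np.int64(280), np.int64(200)) [ 61 100 104]
[ 0.561 -0.074] (
[... 563 characters left out ...]
 np.int64(202)) [170 159 142]
[ 0.564 -0.023] (np.int64(256), np.int64(201)) [176 190 198]
[ 0.564 -0.033] (np.int64(258), np.int64(199)) [182 191 194]
[ 0.565 -0.043] (np.int64(260), np.int64(198)) [174 184 189]
[ 0.565 -0.053] (np.int64(262), np.int64(197)) [182 191 195]
[ 0.566 -0.063] (np.int64(264), np.int64(196)) [182 191 197]
[ 0.566 -0.073] (np.int64(266), np.int64(195)) [194 204 209]
[ 0.567 -0.083] (np.int64(268), np.int64(194)) [194 206 211]
[ 0.567 -0.093] (np.int64(270), np.int64(193)) [199 207 214]
[ 0.568 -0.103] (np.int64(272), np.int64(192)) [184 196 202]
[ 0.568 -0.113] (np.int64(274), np.int64(191)) [244 242 237]
[ 0.569 -0.123] (np.int64(276), np.int64(190)) [241 239 235]
```

The scene camera still shows the handle end at y ≈ -0.11, so the tray is in place. Pulling the latch.

Call:
step_arm:
  targets:
    - [[0,-0.04,0,0,5],[0,-0.05,0,0,5],[0,-0.05,0,0,5],[0,-0.045,0,0,5],[0,0,0,0,5],[0,0,0,0,5],[0,0,0,0,5],[0,0,0,0,5]]

```text
clock: 40.22
position: [0.5363, 0.0038, 0.1803]
orientation: [1.175, 1.229, -1.174]
wrist_force: [-2.4, -2.4, 9.3]
opening: 0.129
```

Call:
step_arm:
  targets:
    - [[0,0,0,0,40],[0,0,0,0,40],[0,0,0,0,40],[-0.2,0,0,0,40],[-0.35,0,0,0,40],[-0.3,0,0,0,40],[0,0,0.15,0,40],[0,0.03,0.25,0,40],[0,0.15,0.3,0,40],[0,0,0.25,0,40],[0,0,0,0,40],[0,0,0,0,40]]

```text
clock: 41.72
position: [0.5696, -0.1357, 0.3065]
orientation: [1.175, 1.232, -1.174]
wrist_force: [-1.2, -0.3, 0.8]
opening: 0.461
```

Run:
```python
from h import *
s=snap("wrist","w11"); t=snap("top","t6"); c=snap("scene","s6")
o=robot.observe(); print(o["position"],o["opening"]*85.4,o["wrist_force"])
f=lambda im,x0,y0,x1,y1,w,h: cv2.resize(im[y0:y1,x0:x1],(w,h),interpolation=cv2.INTER_CUBIC)
A=np.vstack([f(s["img"],106,0,406,220,400,293),f(t["img"],200,150,300,225,400,300)])
B=f(c["img"],180,150,300,328,400,593)
cv2.imwrite("pics/last.png",np.hstack([A,B]))
H=R.from_euler("z",2.8,degrees=True).as_matrix(); pt=lambda x,y,z: H@[x,y,z]+[.559,.0765,0]
profile("w11",pt(0,-.12,.042),pt(0,-.22,.042),21)
```

```text
[ 0.56971697 -0.13506289  0.30690423] 40.04619538863153 [ 0.10730816 -0.11114587  0.28807144]
[ 0.565 -0.043] (np.int64(256), np.int64(92)) [112 121 126]
[ 0.565 -0.048] (np.int64(256), np.int64(96)) [115 122 128]
[ 0.565 -0.053] (np.int64(256), np.int64(100)) [114 123 126]
[ 0.566 -0.058] (np.int64(256), np.int64(104)) [112 121 126]
[ 0.566 -0.063] (np.int64(256), np.int64(107)) [112 120 126]
[ 0.566 -0.068] (np.int64(256), np.int64(111)) [109 119 124]
[ 0.566 -0.073] (np.int64(256), np.int64(115)) [112 119 125]
[ 0.567 -0.078] (np.int64(256), np.int64(119)) [113 119 125]
[ 0.567 -0.083] (np.int64(256), np.int64(123)) [110 120 123]
[ 0.567 -0.088] (np.int64(256), np.int64(126)) [109 117 122]
[ 0.567 -0.093] (np.int64(256), np.int64(130)) [112 122 127]
[ 0.568 -0.098] (np.int64(256), np.int64(134)) [111 119 126]
[ 0.568 -0.103] (np.int64(256), np.int64(137)) [112 119 124]
[ 0.568 -0.108] (np.int64(256), np.int64(141)) [115 122 127]
[ 0.568 -0.113] (np.int64(256), np.int64(144)) [132 129 123]
[ 0.569 -0.118] (np.int64(256), np.int64(148)) [139 137 131]
[ 0.569 -0.123] (np.int64(256), np.int64(152)) [141 137 131]
[ 0.569 -0.128] (np.int64(256), np.int64(155)) [141 138 131]
[ 0.569 -0.133] (np.int64(256), np.int64(158)) [141 139 132]
[ 0.57  -0.138] (np.int64(256), np.int64(162)) [139 136 130]
[ 0.57  -0.143] (np.int64(256), np.int64(165)) [141 138 131]
```

View pics/last.png

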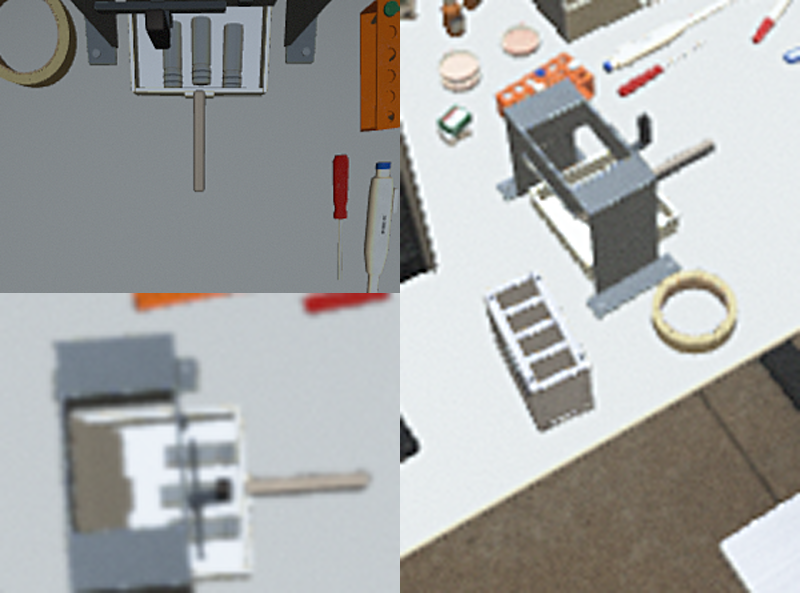

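Capsules lie side by side in the tray, the floor hangs open and the block is empty. Next I grip the handle and draw the tray out.

Call:
step_arm:
  targets:
    - [[0,0,-0.13,0,40],[0,0,-0.13,0,40],[0.2,0,0,0,40],[0.35,0,0,0,40],[0.35,0,0,0,40],[0.35,0,0,0,40],[0.3,0,0,0,40],[0.17,0,0,0,40],[0.08,0,0,0,40],[0,0,0,0,40],[0,0,0,0,40]]

```text
clock: 43.25
position: [0.5688, -0.0973, 0.038]
orientation: [1.175, 1.23, -1.173]
wrist_force: [-0.0, -0.4, -0.2]
opening: 0.471
```

Call:
step_arm:
  targets:
    - [[0,0,0,0,5],[0,0,0,0,5],[0,0,0,0,5],[0,0,0,0,5],[0,0,0.02,0,5],[0,0,0.04,0,5],[0,0,0.06,0,5],[0,0,0.08,0,5],[0,0,0.1,0,5],[0,0,0.1,0,5],[0,0,0.1,0,5],[0,0,0.1,0,5]]
  newtons: 40

```text
clock: 44.75
position: [0.5727, -0.1862, 0.0369]
orientation: [1.176, 1.233, -1.172]
wrist_force: [-1.3, 5.6, 3.7]
opening: 0.128
```

Call:
step_arm:
  targets:
    - [[0,0,0.1,0,5],[0,0,0.1,0,5],[0,0,0.1,0,5],[0,0,0.1,0,5],[0,0,0.08,0,5],[0,0,0.05,0,5],[0,0,0.03,0,5],[0,0,0,0,5],[0,0,0,0,5]]

```text
clock: 45.88
position: [0.5764, -0.271, 0.037]
orientation: [1.175, 1.231, -1.174]
wrist_force: [0.4, 3.4, 6.2]
opening: 0.126
```

Call:
step_arm:
  targets:
    - [[0,0,0,0,40],[0,0,0,0,40],[0,0,0,0,40],[-0.1,0,0,0,40],[-0.3,0,0,0,40],[-0.35,0,0,0,40],[-0.35,0,0,0,40],[-0.35,0,0,0,40],[-0.2,0,0,0,40],[0,0,0,0,40],[0,0,0,0,40]]

```text
clock: 47.25
position: [0.5756, -0.2715, 0.284]
orientation: [1.174, 1.232, -1.175]
wrist_force: [0.3, -0.1, -0.5]
opening: 0.472
```

Run:
```python
from h import *
t=snap("top","t7"); w=snap("wrist","w12"); o=robot.observe(); print(o["position"],o["wrist_force"])
im=t["img"].astype(int)
tray("t7")
p0=ray(t,0,0,0)
# ascii map of tray area in the wrist and top pictures: '.'=white tray, '#'=capsule grey/dark, '-' desk
H=R.from_euler("z",2.8,degrees=True).as_matrix(); pt=lambda x,y,z: H@[x,y,z]+[.559,.0765,0]
for n in("t7","w12"):
    s=load(n); m=np.load(f"pics/{n}.npy").astype(int)
    print(n)
    for x in np.arange(.08,-.085,-.006):
        r=""
        for y in np.arange(-.10,-.40,-.005):
            u,v=proj(s,pt(x,y,.02)).round().astype(int)
            r+=("%x"%(m[v,u].mean()//16)) if 0<=u<512 and 0<=v<384 else " "
        print(r)
```

```text
[ 0.57543251 -0.27146797  0.28304134] [-0.72825697  0.87317625  0.08024167]
[274 179  40  39 943] [ 0.5679 -0.12  ] [(np.float64(0.123), np.float64(2.8)), (np.float64(0.124), np.float64(0.6))]
t7Traceback (most recent call last):
  File "<stdin>", line 15, in <module>
TypeError: %x format: an integer is required, not numpy.float64
```

Run:
```python
from h import *
H=R.from_euler("z",2.8,degrees=True).as_matrix(); pt=lambda x,y,z: H@[x,y,z]+[.559,.0765,0]
def amap(n,X,Y,z):
    s=load(n); m=np.load(f"pics/{n}.npy").astype(int); print(n)
    for x in X:
        print("".join("%x"%int(m[v,u].mean()//16) if 0<=u<512 and 0<=v<384 else " " for u,v in (proj(s,pt(x,y,z)).round().astype(int) for y in Y)))
amap("t7",np.arange(.08,-.085,-.006),np.arange(-.10,-.30,-.004),.02)
amap("w12",np.arange(.08,-.085,-.006),np.arange(-.10,-.30,-.004),.02)
# tongs in holder: compare region with the picture taken while they stood at the start
a=np.load("pics/top0.npy").astype(int);b=np.load("pics/t7.npy").astype(int)
print("diff tongs/holder",abs(a-b)[198:230,358:405].mean(),"orange",abs(a-b)[238:265,352:382].mean(),"desk ref",abs(a-b)[255:270,300:330].mean())
```

```text
t7
bbbcbbbbbccbcbbbbbbcbbccbcbbbbbccccbcbbbcbcbbbbcbc
bbcbccbbcccccccbcccccccccccccccccccccccccccbbbbbbb
bbbbbcbbbb9888888888a98888888887a98888888dccbcbbbb
cbbbcbbbabcbccdddd9aabbbcdddd9aaabbbcccc9dcbbbbbcb
cbbbcbbbabeeeeeeeeeeeeeeeeeeeeeeeeeeeeebaccbbbbbbb
bbbbbcbbbbeeeeeeeeeeeeeeeeeeeeeeeeeeeeec9bcbbbbbbc
cbbbbbbbbdeeeeeeeeeeeeeeecbbaaaa9bbbbaa98acbbbbbbc
bbbbbbbbaddeeeeeeeeeeeeed9899999999988888dcbbcbbbc
bbbbbbbbbdeeeeeeeeeeeeeeda899999999887889dcbbbbbbb
bbcbbbbbaceeeeeeeeeeeeeee99a9aaabbbb88889ccbbbbcbb
bcbccbbbabeeeeeeeeeeeeeeeeeeeeeeeeeeeedc9bdcbbbbbb
cbbcbbbbabeeeeeeeeeeeeeeddddcbbbeddddcdc9abbbbbbbb
bbbbbbbbbdeeeeeeeeeeeeeb99999999999888ab8aa9999999
bbbbbcbbbdeeeeeeeeeeeeda889999999998889a8a98888877
bbbbbbbbbddeeeeeeeeeeeec988888988999789aaddaaaa788
bbbbbcbbacdeeeeeeeeeeeedddddeeedeedddddc9bbbbbbbbb
bbbbbbcbaceeeeeeeeeeeeeedcccbbbbddddcbaa8acbbbbbbb
bbbcbbbbabeeeeeeeeeeeeedb9999999999988887dcbbbbbbb
bbbbbbcbbbeeeeeeeeeeeeeda8889999999887779dcbbbbbbb
bbbbbbbbbdeeeeeeeeeeeeeeda888888999a97779ccbbbbbbb
bbbbbbbbbddeeeeeeeeeeeeeedddeeeeeeeddddb9bcccbccbb
bbbbbbbbbceeeeeeeeeeeeeeee
[... 1150 characters left out ...]

             aaaaaaaaaaabbbbbbbbbbbbbbbbb988888988
             aaaaaaaaaaab666666666667655b688888888
             aaaaaaaaaaa9666666666667665b688888888
             aaaaaaaaaaaa666666666666655b688888888
             aaaaaaaaaaabaabbbbbbbbbbbbbb688888888
             aaaaaaaaaaaabaababbbbbbbbbbb688888888
             aaaaaaaaaaaabbbbbbbbbbabbbbb688888888
             aaaaaaaaaaaaaabaabbbbbbbbbbb688888888
             332234333334432224433335433b688888888
             bbaabbbbabbbbbabbbbbabbbbbab888888888
             8888888888888888888888888888888888888
             8888888888888888888888888888888888888
diff tongs/holder 16.18882978723404 orange 6.176954732510288 desk ref 6.871851851851852
```

Run:
```python
from h import *
for n in("top0","t7"):
    m=np.load(f"pics/{n}.npy").astype(int).mean(2); print(n)
    for v in range(198,230): print("".join("%x"%int(m[v,u]//16) for u in range(358,405)))
```

```text
top0
bbbbbbbbbbbbbbbbbbbbbbbbbbbbbbbbbbbbbbbbbbbbbb9
bbbbbbbbbbbbbbbbbbbbbbbbbbbbbbbbbbbbbbbbbbbbbb9
bbbbbbbbbbbbbbbbbbbbbbbbbbbbbbbbbbbbbbbbbbbbbb9
bbbbaaabbbbbbbbbbbbbbbbbbbbbbbbbbbbbbbbbbbbbbba
bbba9999a99abbbabaaabbaaaaabbbbbbbbbbbbbbbbbbba
bbba8889999aaaa999999998778aaaaaaabbbbbaaabbbba
bbba8889999999988998876433578778789aaa97789bbba
bbba888899999877888865321235555555667664458abba
bbba899999998656888644311235544444444554347abbb
bbba999999876435865444311235654444445675337abbb
bbba999998753235763234311223444444445675337abbb
bbba899998632235863234311212233333444455337abbb
bbba899998532235863233223322222222222223347abbb
bbba899998532235863333355532233332221123579bbbb
bbba8999985222358645556886323333332224679abbbbb
bbba89999852223587677789864444333335689aabbbbbb
bbba899998532235877888999777766555689abbbbbbbbb
bbba89999853222355566678988888777788abbbbbbbbbb
bbba89999853222233333445555455555678abbbbbbbbbb
bbba89999875444443333323322223334679bbbbbbbbbbb
bbba8999998777766655555544444456788abbbbbbbbbbb
bbba8999999999998888888877776678899abbbbbbbbbbb
bbba8898999999999999999999888889999abbb
[... 1279 characters left out ...]
66778998888877889abbbbba7322
bbba89999863222233334445555555555679abbbbbb8422
bbba89999975444433333333333323345689bbbbbbb9422
bbba8999999877776666555544444456789abbbbbbba521
bbba8999999999999999888877777778999abbbbbbba521
bbba8999999999999999999999999999999abbbbbbba622
bbba8899999999999999999999999999999abbbbbbba731
bbba8999999999999999999999999999999abbbbbbba731
bcbb9999aa9999999999999999999998999abbbbbbba732
bbbbbbbbbbaa99999999999999999999889abbbbbbbb842
bbbbccbbbbbbbbbbbbbbbbba9999999999aabbbbbbbb941
bbbbbbbbbbbbbbbbbbbbbbbbbbbbbbbbbbbbbbbbbbbba52
bbbbbbbbbcbbbbbbbbbbbbbbbbbbbbbbbbbbbbbbbbbba52
bbcbbbbbbcbbbbbbbbbbbbbbbbbbbbbbbbbbbbbbbbbba62
bbbbbbbbbbbbbbbbbbbbbbbbbbbbbbbbbbbbbbbbbbbba73
```

The tongs look the same as at the start; the difference was only the arm at the image edge. All checks agree, so I'm handing in.

```bash
python3 -c "
from h import *
print(robot.job_done())"
```

```text
the job is handed in; nothing more can be done
None
```

The job is done and handed in, at about 47 s of the 210 s allowed. Three capsules were present. I took each out of its slot with the steel tongs and stood it in the hopper while the floor was latched. I then stood the tongs back in their holder, pushed the tray under the hopper and pulled the latch about 27 mm. The floor dropped, all three fell into the tray, and I drew it out by its handle.

**Last checks:**
- **Capsules and tray:** The final top and wrist pictures both show three capsules lying in the tray. It is clear of the hopper, with its near edge about 13.5 cm from the hopper's middle.
- **Tongs:** They stand upright in the holder, matching the first picture. A raw image difference there was high at first (16, against about 7 for bare desk), but that was only the arm at the image edge.
- **Other objects:** The orange tongs-shaped object is unmoved, and I saw nothing else disturbed, though I did not check each of the other objects one by one at the end.
- **Tray knock:** I saw no sign of the tray being knocked aside at any check.
- **Forces:** Wrist force never read above about 10 N.

I used all 16 picture views, so these final checks were read from pixel values rather than by eye.

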